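Find the disposal flap that tips and push it open

ROBOT

A 7-joint arm with a two-finger parallel gripper is mounted at the origin on a cart in front of the work surface, level with it; the furniture and walls round the work are solid. World frame = base frame: x ahead of the robot, y to its left, z up, the work surface at z = 0. Lengths are in m, angles in rad, forces in N, time in s.
With the tool pointing down it reaches from about 0.425 to 0.875 m from the base axis. Payload 4.7 kg.
Tool frame: the origin (TCP) lies where the fingers leave the gripper's body, on its centre line; the fingertips stand 70 mm ahead of it and the grasp point (between the pads) lies 51 mm ahead of it; z points along the fingers, y is the line along which they close (so a half turn about z gives the same grasp; the last joint's range is limited). The gripper opens to 87 mm and grips with 3 to 60 N. Pads are 19 mm wide; open, the fingers measure 117 mm over their backs; the gripper's body (75 mm by 190 mm) begins 51 mm behind the grasp point.
Start: joints at [1.3, 0.321, -0.07, 1.45, 0.023, 1.371, -0.057], TCP at [0.183, -0.624, 0.292] pointing down, gripper open.
Joint ranges: [-2.86, 2.86], [-0.3, 2.09], [-1.38, 1.24], [0.06, 2.45], [-1.56, 4.7], [0.09, 2.05], [-2.69, 2.69]. Speed limits (rad/s): [2.57, 2.57, 3.14, 3.14, 3.14, 3.14, 3.14].

INTERFACE

Orientations are given as a rotation vector (axis times angle).
In Python, from bench import ctrl gives the robot as it stands.
- The arm moves only by the tool drive_tool, never from a script. Its argument "motion" is a list of rows, each a list of 3 entries, a list of its own where there are three numbers: the shift along the tool's x, y, z in cm, then the turn, a rotation vector about the tool's x, y, z in degrees, then the opening, from -1 (shut) to 1 (fully open). In form: [[[x, y, z], [ax, ay, az], claw], ...]. A call has 1 to 12 rows; each row shifts and turns the commanded pose from where the row before left it, along the tool's axes as they then stand; what a row does not reach is not made up. A row lasts 1/8 s, in which the tool goes at most 62.5 mm and 10.7 degrees, less where a joint would pass 70% of its speed; a pose out of reach is approached as far as the arm can. A call with a gripper value outside its range is refused whole. The fingers move at their own pace and stop on an object; "force" is the grip in N (left out, the last holds). Time passes only in rows, so rows that do not move let the fingers close. It gives the time, the measured TCP pose, the force, the opening and the grip force at its end, in the units of the state.
- ctrl.get_state(): the state, without advancing time (a new reading comes with each control period).
- ctrl.get_image(name): name is "scene" or "top"; returns the picture (384x512x3 uint8, red, green, blue); there is no depth.
- ctrl.calibration(name): a dict with "K" (3x3 intrinsics, pixels), "distortion" ([k1, k2, p1, p2, k3] as OpenCV has them; the pictures are not rectified), "origin" and "attitude" of the camera in the world. Camera axes: x right, y up, looking along -z (the intrinsics and any distortion apply to the point x, -y, -z); pixel columns grow to the right and rows downward; lengths in m; the calibration is good to about 2 mm. A picture is of the moment at which its call begins. calibration takes no time and is no camera call.
- ctrl.close_job(): hands the job in; it is judged then, once.
The state is a dict: "time": time; "joint_positions": joint angles; "qd": joint speeds; "joint_torque": joint torques, N m; "position": TCP position; "tool_rot": TCP orientation; "ft_force": force on the tool from outside, world axes, zero at the start; "torque": the same for the moment, N m; "grip_width": opening from 0.0 (shut) to 1.0 (fully open); "grip_force": force on a finger pad.
Only numpy, scipy, OpenCV 4.12 (cv2) and the standard library are available. Lean on these libraries where they do the work, as an engineer would, in place of code of your own. Each camera call takes 0.05 s, during which the arm holds its last target. There are 200 camera calls.

TASK

One of the four identical flaps on the two white disposal units is free to tip; the others are propped shut from below. Press with the fingertips on the far half of one flap after another until you find the one that rocks, then push its raised near edge over until that flap stands open at its stop, nearly upright, and leave it so. Do not lift anything or disturb the loose things standing around.

Things in the scene. Friction and masses are not known exactly. Their poses are not given: they have to be found in the camera images.
- seat_1 (a point): Fixed point on the left disposal unit: middle of flap 1 (the left-hand flap of that unit, seen from the robot) as it lies shut, level with its top face, 66 mm above the bench. Its x axis points across the unit from the near side to the far side, y to the left along the tipping axis, z up.
- flap_1 (a joint): Tilt of flap 1, rad: 0 shut and flush, grows as the far half sinks and the near half rises, 1.4 at its stop, nearly upright. Applies to whichever flap is free: once tipped, its raised near edge or underside can be pushed from the near to the far side (about 3 to 10 N) until the flap meets its stop.
- seat_2 (a point): Fixed point on the left disposal unit: middle of flap 2 (the right-hand flap of that unit, seen from the robot) as it lies shut, level with its top face, 66 mm above the bench. Its x axis points across the unit from the near side to the far side, y to the left along the tipping axis, z up.
- flap_2 (a joint): Tilt of flap 2, rad: 0 shut and flush, grows as the far half sinks and the near half rises, 1.4 at its stop, nearly upright.
- seat_3 (a point): Fixed point on the right disposal unit: middle of flap 3 (the left-hand flap of that unit, seen from the robot) as it lies shut, level with its top face, 66 mm above the bench. Its x axis points across the unit from the near side to the far side, y to the left along the tipping axis, z up.
- flap_3 (a joint): Tilt of flap 3, rad: 0 shut and flush, grows as the far half sinks and the near half rises, 1.4 at its stop, nearly upright.
- seat_4 (a point): Fixed point on the right disposal unit: middle of flap 4 (the right-hand flap of that unit, seen from the robot) as it lies shut, level with its top face, 66 mm above the bench. Its x axis points across the unit from the near side to the far side, y to the left along the tipping axis, z up.
- flap_4 (a joint): Tilt of flap 4, rad: 0 shut and flush, grows as the far half sinks and the near half rises, 1.4 at its stop, nearly upright.
- unit_left: Left disposal unit. White housing fixed to the bench, 150 mm (x, near to far) by 200 mm (y) by 66 mm high, two identical flat steel flaps in its top, 94 mm apart. Origin: centre of its underside. A flap is 100 mm (x) by 78 mm (y) by 5 mm, ribbed on its far half, pivoted 2.5 mm below the middle of its top face; the near half cannot sink. The well below is 103x81 mm, 60 mm deep.
- unit_right: Right disposal unit, same as the left. Exactly one of the four flaps is free: about 1 to 5 N on its far half tip it, and it stays at any angle. The others are propped below, out of sight, and yield under 2 mm.
- timer: Bench timer, 66x66x19 mm, loose, lying between the units. Origin: centre of its underside.
- beaker_small: Small glass beaker, 60 mm across, 80 mm high, loose, standing between the units. Origin: centre of its underside.
- pp_flask: Plastic flask, 66 mm across, 150 mm high, loose, behind the units. Origin: centre of its underside.
- tape_roll: Roll of label tape lying flat, 76 mm across, 19 mm high, loose, left of the units. Origin: centre of its underside.
- marker: Marker pen, 13x135x12 mm, loose, lying in front of the left unit. Origin: centre of its underside.
- loose_cap: Tube cap, 35 mm across, 13 mm high, loose, in front of the right unit. Origin: centre of its underside.

How it is judged:
By the outcome, as a careful person would: the job done as asked, in the order asked, and still so for the second after the job is handed in, with the robot touching nothing.
It also fails if it takes over 45 s, if anything falls off the work surface, if the arm or the gripper's body presses on something with over 40 N, if the wrist force passes 120 N, or if a joint passes its speed limit or range.

## Working session

There is one attempt and no reset: what is moved stays moved. The work goes in short steps, Python scripts to look and compute and a tool call to move; the robot and the scene stay as the last step left them, time stands still between calls to the robot, and variables do not carry over. Pictures are saved under pics/ and viewed, at most 10 in all, crops included, and the job is handed in when it is done.

Besides the shell and the picture viewer there is one more tool, called as name([rows], argument=value, ...), one row to a line, values as JSON. drive_tool: Moves the arm, as the interface text tells. Its arguments: {"type":"object","properties":{"motion":{"type":"array","items":{"type":"array"}},"force":{"type":"number"}},"required":["motion"]}

```bash
mkdir -p pics
python3 - <<'E'
from bench import ctrl
import cv2
for n in("scene","top"):
    cv2.imwrite(f"pics/{n}0.png",cv2.cvtColor(ctrl.get_image(n),cv2.COLOR_RGB2BGR)); print(ctrl.calibration(n))
print(ctrl.get_state())
E
```

```text
{'K': array([[377.85326518,   0.        , 255.52310816],
       [  0.        , 377.85326518, 191.06816865],
       [  0.        ,   0.        ,   1.        ]]), 'distortion': array([-0.10437139,  0.        ,  0.        ,  0.        ,  0.        ]), 'origin': array([ 0.21944399, -0.56317949,  0.94031692]), 'attitude': array([ 0.65456657, -0.14547879, -0.47373775])}
{'K': array([[495.92642664,   0.        , 256.40773668],
       [  0.        , 495.92642664, 191.09950049],
       [  0.        ,   0.        ,   1.        ]]), 'distortion': array([0.00140125, 0.        , 0.        , 0.        , 0.        ]), 'origin': array([0.29821435, 0.06024764, 1.72738918]), 'attitude': array([ 0.11186572, -0.12322008, -1.56452703])}
{'time': 0.1, 'joint_positions': array([ 1.30009386,  0.32176378, -0.07006966,  1.4515515 ,  0.022596  ,
        1.37080468, -0.05694148]), 'qd': array([ 7.47304115e-04, -1.67123089e-03,  4.98073614e-04, -1.11689852e-03,
        1.83243398e-03, -6.02195315e-05, -1.18415341e-03]), 'joint_torque': array([ 2.95893972e-05, -4.92569911e+01, -4.05368116e-01, -3.13399959e+01,
       -6.40697451e-02,  3.94903170e-02,  4.87530349e-05]), 'position': array([ 0.18247528, -0.62346888,  0.29126174]), 'tool_rot': array([-3.10811003e+00, -4.45569266e-01,  5.33707313e-04]), 'ft_force': array([ 0.2870979 ,  0.47563783, -0.15239383]), 'torque': array([-0.0541979 ,  0.03319488,  0.01364846]), 'grip_force': 0.0, 'grip_width': 0.9984334571327295}
```

View pics/scene0.png

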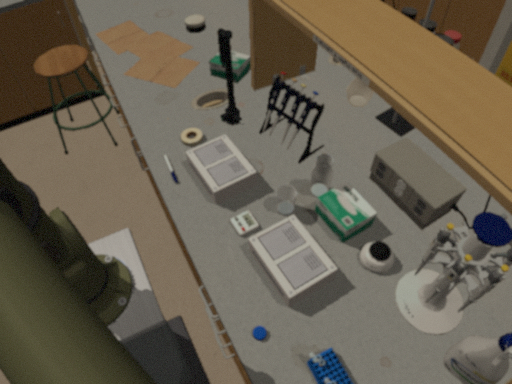

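View pics/top0.png

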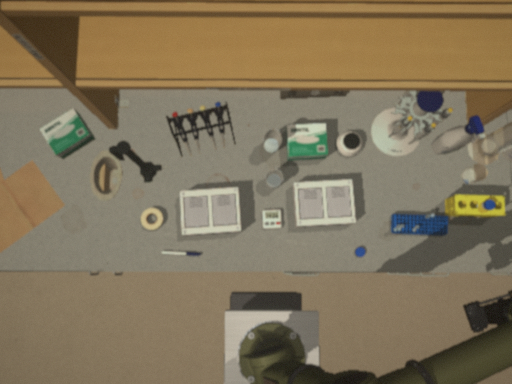

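The scene view shows both units, left around (220,163) and right around (292,255). In the top view they are at (210,211) and (325,203), with the timer at (272,218) and the beaker at (274,180). I'll enlarge the top view.

```bash
python3 - <<'E'
import cv2
i=cv2.imread("pics/top0.png")[160:260,170:370]
cv2.imwrite("pics/topc.png",cv2.resize(i,None,fx=4,fy=4,interpolation=cv2.INTER_CUBIC))
E
cat > h.py <<'E'
import numpy as np,cv2
from scipy.spatial.transform import Rotation as R
from bench import ctrl
def ray(n,uv,z):
    c=ctrl.calibration(n); p=cv2.undistortPoints(np.array([[uv]],float),c['K'],c['distortion'])[0,0]
    d=R.from_rotvec(c['attitude']).apply([p[0],-p[1],-1]); o=c['origin']
    return o+d*(z-o[2])/d[2]
def proj(n,P):
    c=ctrl.calibration(n); q=R.from_rotvec(c['attitude']).inv().apply(np.array(P)-c['origin'])*[1,-1,-1]
    return cv2.projectPoints(q.reshape(-1,1,3),np.zeros(3),np.zeros(3),c['K'],c['distortion'])[0][:,0]
E
```

```text
(no output)
```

View pics/topc.png

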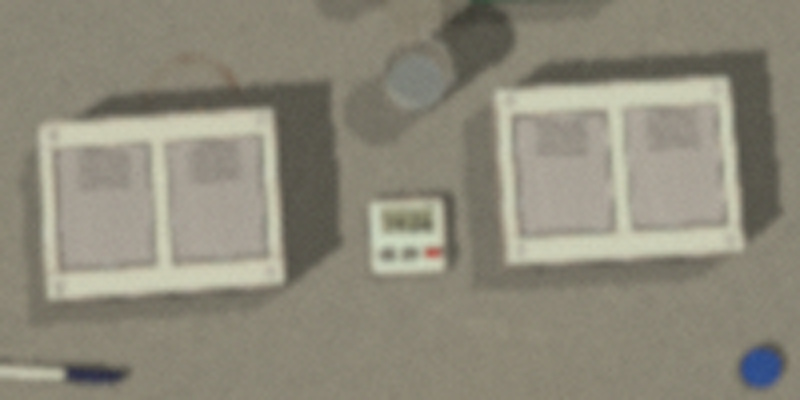

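The crop shows the left unit's top corners at (40,122), (273,108), (285,284) and (48,299). The right unit's are at (495,90), (728,77), (742,249) and (508,264). The ribs are on the upper (far) half of each flap.

Run:
```python
from h import *
m=lambda x,y:(170+(x+.5)/4-.5,160+(y+.5)/4-.5)
for nm,cs in dict(L=[(40,122),(273,108),(285,284),(48,299)],R=[(495,90),(728,77),(742,249),(508,264)]).items():
    P=np.array([ray("top",m(*c),.066) for c in cs]); 
    print(nm,P[:,:2].round(4).tolist(),[round(np.linalg.norm(P[i]-P[i-1])*1e3) for i in range(4)])
    c=P.mean(0); d=(P[0]+P[1]-P[2]-P[3])[:2]; d2=(P[0]+P[3]-P[1]-P[2])[:2]
    y1=np.arctan2(d[1],d[0]); y2=np.arctan2(d2[1],d2[0])-np.pi/2; y=.5*(y1+y2)
    print(c,np.degrees([y1,y2]))
    ex=np.array([np.cos(y),np.sin(y),0]);ey=np.array([-ex[1],ex[0],0])
    for s in(1,-1): 
        q=c+ey*.047*s; print(' seat',q.round(4),'far',(q+ex*.035).round(4),'near edge',(q-ex*.05).round(4),proj("scene",q).round(0),(np.array(proj("top",q))[0]-[169.6,159.6])*4)
T=[ray("top",m(x,y),.019) for x,y in((370,200),(445,200),(445,272))];print(np.array(T).round(3))
s=ctrl.get_state(); print(R.from_rotvec(s['tool_rot']).as_matrix().round(3))
# shelf heights: front edge in both views
for z in(.3,.4,.5,.6,.7,.8): print(z,ray("top",(210,88),z).round(3),proj("scene",ray("top",(210,88),z)).round(),ray("top",(350,88),z).round(3),proj("scene",ray("top",(350,88),z)).round())
```

```text
L [[0.5513, 0.3085], [0.564, 0.1114], [0.4149, 0.1002], [0.4018, 0.298]] [150, 197, 150, 198]
[0.48301435 0.20450085 0.066     ] [4.16528569 3.74478485]
 seat [0.4798 0.2514 0.066 ] far [0.5147 0.2538 0.066 ] near edge [0.4299 0.2479 0.066 ] [[213. 153.]] [105.83963043 206.40380716]
 seat [0.4863 0.1576 0.066 ] far [0.5212 0.16   0.066 ] near edge [0.4364 0.1542 0.066 ] [[227. 171.]] [217.47760917 199.1099148 ]
R [[0.5802, -0.0771], [0.5922, -0.2756], [0.4455, -0.2836], [0.4323, -0.0867]] [148, 199, 147, 197]
[ 0.51253472 -0.18074182  0.066     ] [3.41311627 3.6467315 ]
 seat [ 0.5096 -0.1338  0.066 ] far [ 0.5446 -0.1317  0.066 ] near edge [ 0.4597 -0.1369  0.066 ] [[282. 241.]] [562.9921226  172.73446981]
 seat [ 0.5154 -0.2277  0.066 ] far [ 0.5504 -0.2255  0.066 ] near edge [ 0.4655 -0.2307  0.066 ] [[303. 268.]] [673.78889666 166.32277597]
[[ 0.491  0.028  0.019]
 [ 0.491 -0.037  0.019]
 [ 0.429 -0.036  0.019]]
[[ 0.96   0.281 -0.001]
 [ 0.281 -0.96   0.002]
 [-0.    -0.002 -1.   ]]
0.3 [0.826 0.19  0.3  ] [[322.  69.]] [ 0.828 -0.231  0.3  ] [[425. 163.]]
0.4 [0.789 0.181 0.4  ] [[317.  43.]] [ 0.791 -0.21   0.4  ] [[421. 131.]]
0.5 [0.752 0.172 0.5  ] [[311.  12.]] [ 0.754 -0.19   0.5  ] [[416.  92.]]
0.6 [0.715 0.163 0.6  ] [[303. -25.]] [ 0.717 -0.17   0.6  ] [[409.  44.]]
0.7 [0.678 0.154 0.7  ] [[293. -70.]] [ 0.68  -0.149  0.7  ] [[399. -14.]]
0.8 [0.641 0.145 0.8  ] [[ 280. -123.]] [ 0.643 -0.129  0.8  ] [[385. -87.]]
```

drive_tool([
  [[3.85,-2.33,0],[0,0,0],-1],
  [[3.85,-2.33,0],[0,0,0],-1],
  [[3.85,-2.33,0],[0,0,0],-1],
  [[3.85,-2.33,0],[0,0,0],-1],
  [[3.85,-2.33,0],[0,0,0],-1],
  [[3.85,-2.33,0],[0,0,0],-1],
  [[3.85,-2.33,0],[0,0,0],-1],
  [[3.85,-2.33,0],[0,0,0],-1],
  [[3.85,-2.33,0],[0,0,0],-1],
  [[3.85,-2.33,0],[0,0,0],-1],
  [[3.85,-2.33,0],[0,0,6],-1],
  [[3.85,-2.33,0],[0,0,6.5],-1],
])

```text
time: 1.6
position: [0.5513, -0.2278, 0.2919]
tool_rot: [3.14, 0.099, -0.001]
ft_force: [1.0, 0.2, 0.3]
grip_width: 0.007
grip_force: 0.0
```

```bash
cat >> h.py <<'E'
def go(P,yaw):
    "shift in tool cm and turn in deg from measured pose to TCP P, tool down, tool x at yaw deg"
    s=ctrl.get_state(); M=R.from_rotvec(s['tool_rot']); G=R.from_euler('z',yaw,degrees=True)*R.from_euler('x',180,degrees=True)
    print(s['time'],s['position'].round(4),'F',s['ft_force'].round(1),'w',s['grip_width'])
    print('shift',(M.inv().apply(np.array(P)-s['position'])*100).round(2),'turn',np.degrees((M.inv()*G).as_rotvec()).round(2))
E
python3 -c "
from h import *
go([.5475,-.2257,.15],3.8)"
```

```text
1.6 [ 0.5513 -0.2278  0.2919] F [1.  0.2 0.3] w 0.007430004337501516
shift [-0.35 -0.24 14.19] turn [-0.    0.04 -0.19]
```

drive_tool([
  [[-0.35,-0.24,3],[0,0,0],-1],
  [[0,0,4],[0,0,0],-1],
  [[0,0,4],[0,0,0],-1],
  [[0,0,2.4],[0,0,0],-1],
  [[0,0,0.7],[0,0,0],-1],
  [[0,0,0.3],[0,0,0],-1],
  [[0,0,0.3],[0,0,0],-1],
  [[0,0,0],[0,0,0],-1],
])

```text
time: 2.6
position: [0.5474, -0.227, 0.146]
tool_rot: [3.139, 0.105, 0.002]
ft_force: [0.1, -0.1, 0.3]
grip_width: 0.005
grip_force: 0.0
```

drive_tool([
  [[0,0,0.3],[0,0,0],-1],
  [[0,0,0.3],[0,0,0],-1],
  [[0,0,0.3],[0,0,0],-1],
  [[0,0,0.2],[0,0,0],-1],
  [[0,0,0],[0,0,0],-1],
])

```text
time: 3.22
position: [0.5471, -0.2269, 0.1358]
tool_rot: [3.139, 0.105, -0.0]
ft_force: [-3.1, 1.2, 9.3]
grip_width: 0.007
grip_force: 4.7
```

drive_tool([
  [[0,0,0.2],[0,0,0],-1],
  [[0,0,0.2],[0,0,0],-1],
  [[0,0,0],[0,0,0],-1],
])

```text
time: 3.6
position: [0.5473, -0.2268, 0.1355]
tool_rot: [3.138, 0.105, -0.001]
ft_force: [-11.5, 4.8, 31.0]
grip_width: 0.008
grip_force: 15.3
```

drive_tool([
  [[0,0,-2.0],[0,0,0],-1],
  [[0,-4.75,0],[0,0,0],-1],
  [[0,-4.75,0],[0,0,0],-1],
  [[0,0,0.7],[0,0,0],-1],
  [[0,0,0.4],[0,0,0],-1],
  [[0,0,0.3],[0,0,0],-1],
  [[0,0,0.3],[0,0,0],-1],
  [[0,0,0],[0,0,0],-1],
])

```text
time: 4.6
position: [0.5407, -0.1337, 0.1357]
tool_rot: [3.139, 0.101, -0.002]
ft_force: [-6.5, 0.7, 16.1]
grip_width: 0.007
grip_force: 8.5
```

drive_tool([
  [[0,0,-2.2],[0,0,0],-1],
  [[0,0,-3],[0,0,0],-1],
  [[-0.3,-4.9,0],[0,0,0],-1],
  [[0,-4.9,0],[0,0,0],-1],
  [[0,-4.9,0],[0,0,0],-1],
  [[0,-4.9,0],[0,0,0],-1],
  [[0,-4.9,0],[0,0,0],-1],
  [[0,-4.9,0],[0,0,0],-1],
  [[0,0,2.5],[0,0,0],-1],
  [[0,0,1.5],[0,0,0],-1],
  [[0,0,0],[0,0,0],-1],
])

```text
time: 5.98
position: [0.5178, 0.1592, 0.1437]
tool_rot: [3.139, 0.101, -0.005]
ft_force: [-0.3, -0.5, 0.3]
grip_width: 0.008
grip_force: 0.0
```

drive_tool([
  [[0,0,0.4],[0,0,0],-1],
  [[0,0,0.3],[0,0,0],-1],
  [[0,0,0.3],[0,0,0],-1],
  [[0,0,0.1],[0,0,0],-1],
  [[0,0,0],[0,0,0],-1],
])

```text
time: 6.6
position: [0.5185, 0.161, 0.1344]
tool_rot: [3.14, 0.104, 0.001]
ft_force: [1.0, -0.7, 1.3]
grip_width: 0.005
grip_force: 0.5
```

drive_tool([
  [[0,0,0.2],[0,0,0],-1],
  [[0,0,0.2],[0,0,0],-1],
  [[0,0,0],[0,0,0],-1],
])

```text
time: 6.98
position: [0.5181, 0.1611, 0.13]
tool_rot: [-3.14, -0.105, 0.0]
ft_force: [0.1, -0.1, -0.0]
grip_width: 0.007
grip_force: 0.4
```

drive_tool([
  [[0,0,0.3],[0,0,0],-1],
  [[0,0,0.4],[0,0,0],-1],
  [[0,0,0.4],[0,0,0],-1],
  [[0,0,0.4],[0,0,0],-1],
  [[0,0,0],[0,0,0],-1],
])

```text
time: 7.6
position: [0.518, 0.161, 0.1147]
tool_rot: [-3.14, -0.105, 0.001]
ft_force: [1.2, -0.0, -0.1]
grip_width: 0.007
grip_force: 0.1
```

Run:
```python
from h import *
i=cv2.cvtColor(ctrl.get_image("scene"),cv2.COLOR_RGB2BGR)[90:290,140:400]
cv2.imwrite("pics/s1.png",cv2.resize(i,None,fx=3,fy=3,interpolation=cv2.INTER_CUBIC))
go([.41,.155,.20],3.8)
```

```text
7.65 [0.518  0.161  0.1148] F [-0.2 -0.3 -0.2] w 0.007091985411444288
shift [-10.82  -0.12  -8.51] turn [0.   0.04 0.02]
```

View pics/s1.png

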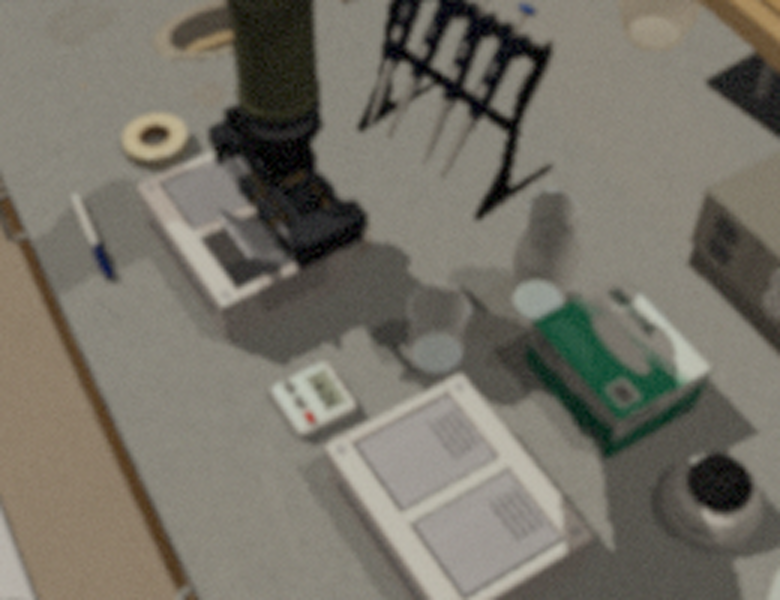

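Flap 2 (picture (250,240)) rocks: its near edge is raised. Next I'll lift out, go round to the near side and lower the fingertips in front of the raised edge.

drive_tool([
  [[0,0,-3],[0,0,0],-1],
  [[0,0,-4],[0,0,0],-1],
  [[0,0,-2],[0,0,0],-1],
  [[-3.5,0,0],[0,0,0],-1],
  [[-3.5,-0.1,0],[0,0,0],-1],
  [[-3.3,0,0],[0,0,0],-1],
  [[0,0,2.5],[0,0,0],-1],
  [[0,0,2.0],[0,0,0],-1],
  [[0,0,0.7],[0,0,0],-1],
  [[0,0,0],[0,0,0],-1],
])

```text
time: 8.9
position: [0.4152, 0.1552, 0.1531]
tool_rot: [3.14, 0.105, -0.001]
ft_force: [-0.4, 0.3, 0.0]
grip_width: 0.005
grip_force: 0.0
```

Pushing toward the far side.

drive_tool([
  [[0.8,0,0],[0,0,0],-1],
  [[0.8,0,0],[0,0,0],-1],
  [[0.7,0,0],[0,0,0],-1],
  [[0.7,0,0],[0,0,0],-1],
  [[0.5,0,0],[0,0,0],-1],
  [[0.5,0,0],[0,0,0],-1],
  [[0.3,0,0],[0,0,0],-1],
  [[0,0,0],[0,0,0],-1],
])

```text
time: 9.9
position: [0.4586, 0.1581, 0.1532]
tool_rot: [-3.14, -0.105, -0.001]
ft_force: [-0.1, 0.1, 1.1]
grip_width: 0.004
grip_force: 0.0
```

drive_tool([
  [[0.3,0,0],[0,0,0],-1],
  [[0.3,0,0],[0,0,0],-1],
  [[0.2,0,0],[0,0,0],-1],
  [[0,0,0],[0,0,0],-1],
])

```text
time: 10.4
position: [0.4658, 0.1585, 0.1531]
tool_rot: [3.139, 0.105, -0.002]
ft_force: [-2.8, -0.3, 3.0]
grip_width: 0.003
grip_force: 1.7
```

drive_tool([
  [[0.2,0,0],[0,0,0],-1],
  [[0.2,0,0],[0,0,0],-1],
  [[0,0,0],[0,0,0],-1],
])

```text
time: 10.78
position: [0.4667, 0.1587, 0.1528]
tool_rot: [3.137, 0.106, -0.014]
ft_force: [-14.1, -3.0, 11.7]
grip_width: 0.005
grip_force: 7.0
```

The force rose sharply with little travel, so the flap is at its stop. I'll back off and look.

drive_tool([
  [[-1,0,0],[0,0,0],-1],
  [[-2.2,0,0],[0,0,0],-1],
  [[-2,0,0],[0,0,0],-1],
  [[0,0,-4],[0,0,0],-1],
  [[0,0,-5],[0,0,0],-1],
  [[0,5,-5],[0,0,0],-1],
  [[0,5,0],[0,0,0],-1],
  [[0,5,0],[0,0,0],-1],
  [[0,5,0],[0,0,0],-1],
  [[0,0,0],[0,0,0],-1],
])

```text
time: 12.02
position: [0.4314, -0.0427, 0.2873]
tool_rot: [3.139, 0.093, 0.002]
ft_force: [-0.8, 0.9, -1.4]
grip_width: 0.007
grip_force: 0.0
```

Run:
```python
from h import *
a=cv2.cvtColor(ctrl.get_image("scene"),cv2.COLOR_RGB2BGR)[100:250,150:350]
b=cv2.cvtColor(ctrl.get_image("top"),cv2.COLOR_RGB2BGR)[140:270,150:350]
cv2.imwrite("pics/s2.png",np.vstack([cv2.resize(i,None,fx=2.1,fy=2.1,interpolation=cv2.INTER_CUBIC) for i in(a,b)]))
s=ctrl.get_state();print(s['time'],s['position'],s['ft_force'])
```

```text
12.125 [ 0.4315348  -0.03838998  0.28747236] [-0.8176833   0.81530651  0.74530116]
```

View pics/s2.png

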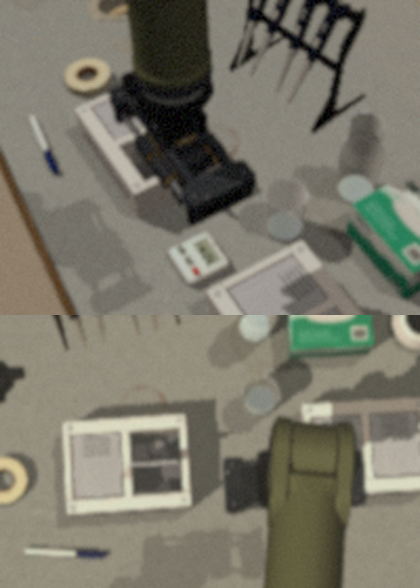

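The top view shows flap 2 nearly upright, edge-on at (155,463) over the open well. The marker, tape roll, beaker and timer are still in place. The contact point also matches the 1.4 rad stop: I measured the edge at about -10 mm from the axis against -11 mm expected.

```bash
python3 -c "
from bench import ctrl
print(ctrl.close_job())"
```

```text
the job is handed in; nothing more can be done
None
```

Flap 2 (right-hand flap of the left unit) was the free one; I pushed it to its stop, left it nearly upright with the arm clear, and handed the job in at about 12 s, without pressing flap 1 because exactly one flap is free.

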